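Top up the rinse bay and hold its recessed reset button

TASK

The analyser's rinse bay is flagged low: stand full blue-capped bottles from the deck upright on its sprung platform, beside the part-used bottle already there, until the orange pointer rests in the green zone and not in the red below it; one may be enough, and a bottle that is not needed is left standing. Only once the pointer rests in the green, take the red-handled hex driver out of its stand, pass its shaft down through the blue-ringed hole in the top of the bay's tower and press the recessed red reset button fully down. The program finishes while holding: the gripper still grips the driver and the driver still holds the button down; the timer, the label roll and the carton stay where they are.

Things in the scene. Friction and masses are not known exactly. Their poses are not given: they have to be found in the camera images.
- station: The rinse bay, fixed: grey foot plate 100 x 284 mm (x by y), on it the sprung steel platform (its +y part) and a white tower 86 x 70 x 100 mm with a grey top (its -y part). Origin: centre of the underside; x to the bay's rear, y to its left, z up. Scale on the tower's front (-x) face, from the top: white zone (too light), green zone, red zone (overloaded).
- platform (a joint): How far the sprung platform (with the orange pointer at its front right corner) has sunk, m: 0 at its upper stop, as at the start, to 0.040. Spring preloaded: the first 110 g do not move it, then 18 mm for each 100 g; settles in 1 s. White zone 0 to 0.0105, green 0.0105 to 0.0325, red beyond. A pointer resting at the very top edge of the green stays in the green with one full bottle more.
- place_left (a point): On the platform's black rubber mat, which moves with the platform (mat 192 x 84 mm, top 90 mm above the deck when empty, steel edge 3.5 mm higher): centre of the left one of three printed rings, 62 mm apart along the bay's y. Axes as the bay. The part-used bottle stands here, within about 6 mm.
- place_mid (a point): Centre of the middle ring on the mat; free at the start.
- place_right (a point): Centre of the right ring on the mat, next to the tower; free at the start.
- aperture (a point): Centre of the 15 mm round hole in the tower's top, at the top of the blue ring round it (outer diameter 25 mm, stands 2 mm proud), 102 mm above the deck. Axes as the bay. The plate is 9 mm thick with the ring; below it is a hollow with the red button in it.
- reset_button (a joint): How far the red reset button under the hole is pressed, m: 0 released, 0.005 at its stop; counts as down beyond 0.0035. Sprung: starts to move at 1.5 N, 5 N at the stop.
- button_top (a point): Centre of the button's top face (19 mm across), 22 mm below the aperture point when released.
- part_bottle: Part-used white bottle with blue screw cap, 40 mm across, 76 mm high (body round, up to 62 mm; cap 27 mm across), of unknown weight (28 to 109 g); stands on the platform's left ring. Origin: centre of the underside, z up.
- full_bottle_1: Full bottle, same shape and look, 100 g (within 3 %), standing on the deck in front of the bay. Origin: centre of the underside, z up. Grasp round the body from above.
- full_bottle_2: Another full bottle as full_bottle_1, 100 g (within 3 %).
- driver: Hex driver, 140 mm, 50 g, upright in its stand, shaft down: red handle 70 mm long, gripped across its own x (16 mm) or own z (17 mm), shaft 70 mm long, 4 mm thick. Own y points up the handle, x and z are level. Origin at the foot of the handle (79 mm above the deck) on one side of it: the handle's axis runs 8.5 mm along own +z from it, the shaft's 4.5 mm.
- driver_tip (a point): Tip of the driver's shaft, on its centre line, 115 mm below driver_grip; the shaft is 4 mm off the handle's axis on the own -z side there (the handle leans 4 degrees off the shaft's plumb line to the eye; the visible tip is 3 mm farther out).
- driver_grip (a point): On the handle's axis, 45 mm above the handle's foot and 25 mm below its top: a good place to grip across the handle. Axes as the driver.
- stand: Driver stand, fixed: black foot 50 x 72 x 7 mm, grey block 36 x 58 mm, top 79 mm above the deck, two holes along y; the driver's shaft is in the one at y = -14 mm (8 mm wide, 72 mm deep), the driver's handle rests on the block. Origin: centre of the underside.
- timer: White bench timer 46 x 58 x 18 mm, bystander. Origin: centre of the underside.
- label_roll: White roll of labels, 58 mm across, 24 mm high, bystander. Origin: centre of the underside.
- strip_carton: White carton 90 x 44 x 39 mm, bystander. Origin: centre of the underside.

How it is judged:
By the outcome, as a careful person would: the job done as asked, in the order asked, and still so for the second after the job is handed in, while the arm keeps its last pose, push and grip.
It also fails if it takes over 72 s, if anything falls off the work surface, if the arm or the gripper's body presses on something with over 40 N, if the wrist force passes 120 N, or if a joint passes its speed limit or range.

ROBOT

A 6-joint arm with a two-finger parallel gripper is mounted at the origin on a cart in front of the work surface, level with it; the furniture and walls round the work are solid. World frame = base frame: x ahead of the robot, y to its left, z up, the work surface at z = 0. Lengths are in mm, angles in rad, forces in N, time in s.
With the tool pointing down it reaches from about 275 to 1000 mm from the base axis. Payload 8.4 kg.
Tool frame: the origin (TCP) lies at the very end of the fingers, on their centre line; the grasp point (between the pads) lies 19 mm behind it; z points along the fingers, y is the line along which they close (so a half turn about z gives the same grasp; the last joint's range is limited). The gripper opens to 85 mm and grips with 20 to 120 N. Pads are 22 mm wide; open, the fingers measure 114 mm over their backs; the gripper's body (76 mm by 85 mm) begins 54 mm behind the grasp point. The pads swing forward as they close: fully open they stand 13 mm farther back than shut.
Start: joints at [-1.202, 0.353, 1.633, -0, 1.155, -0.002], TCP at [226.474, -582.527, 231.281] pointing down, gripper open.
Joint ranges: [-2.63, 2.63], [-0.92, 2.1], [0.06, 2.66], [-1.3, 4.44], [0, 2.69], [-3.02, 3.02]. Speed limits (rad/s): [2.22, 2.22, 2.79, 3.14, 3.14, 3.14].

INTERFACE

Orientations are given as [roll, pitch, yaw] about the fixed x, y, z axes, in that order (R = Rz(yaw) Ry(pitch) Rx(roll)).
In Python, from rig import sensors, grab_frame, camera_params, order gives the robot as it stands. The module is installed in compiled form; this text tells all that it offers.
- The arm moves only by the tool move_arm, never from a script. Its argument "motion" is a list of rows, each a list of 7 numbers: the turn, a rotation vector about the tool's x, y, z in parts of the range, where 1.0 means pi rad, then the shift along the tool's x, y, z in a scale on which 1.0 is 1 m, then the finger opening in m, from 0 to 0.0854. A call has 1 to 8 rows; each row is the pose to reach, as a shift and turn from the pose commanded when the call began, along the tool's axes at that moment; what a row does not reach only later rows make up. A row lasts 1/8 s, in which the tool goes at most 62.5 mm and 10.7 degrees, less where a joint would pass 70% of its speed; a pose out of reach is approached as far as the arm can. A shift or turn number past 1, either way, is cut back to 1. A call with a gripper value outside its range is refused whole. The fingers move at their own pace and stop on an object; "grip_force" is the grip in N (left out, the last holds). Time passes only in rows, so rows that repeat a pose let the fingers close. It gives the time, the measured TCP pose, the force, the opening and the grip force at its end, in the units of the state.
- sensors.sense(): the state, without advancing time (a new reading comes with each control period).
- grab_frame(name): name is "scene" or "top" or "wrist"; returns (picture, depth): 384x512x3 uint8, red, green, blue; 384x512 float32, mm along the optical axis (not along the pixel's ray), 0 where there is no reading.
- camera_params(name): a dict with "camera_matrix" (3x3 intrinsics, pixels), "world_from_camera" (4x4, takes a point from camera to world coordinates). Camera axes: x right, y down, z forward; pixel columns grow to the right and rows downward; lengths in mm; the calibration is good to about 2 mm. A picture is of the moment at which its call begins: read the wrist's pose just before it. camera_params takes no time and is no camera call; for the wrist camera it gives the pose at the moment of the call.
- order.sign_off(): hands the job in; it is judged then, once.
The state is a dict: "clock": time; "qpos": joint angles; "qvel": joint speeds; "joint_efforts": joint torques, N m; "eef_pos": TCP position; "tcp_rot": TCP orientation; "contact_force": force on the tool from outside, world axes, zero at the start; "wrist_torque": the same for the moment, N m; "opening": opening from 0.0 (shut) to 1.0 (fully open); "grasp_force": force on a finger pad.
Only numpy, scipy, OpenCV 4.12 (cv2) and the standard library are available. Lean on these libraries where they do the work, as an engineer would, in place of code of your own. Each camera call takes 0.05 s, during which the arm holds its last target. There are 200 camera calls.

## Working session

There is one attempt and no reset: what is moved stays moved. The work goes in short steps, Python scripts to look and compute and a tool call to move; the robot and the scene stay as the last step left them, time stands still between calls to the robot, and variables do not carry over. Pictures are saved under pics/ and viewed, at most 10 in all, crops included, and the job is handed in when it is done.

Besides the shell and the picture viewer there is one more tool, called after "Emit:" as name(argument=value, ...) on one line, values as JSON. move_arm: Moves the arm, as the interface text tells. Its arguments: {"type":"object","properties":{"motion":{"type":"array","items":{"type":"array","items":{"type":"number"}}},"grip_force":{"type":"number"}},"required":["motion"]}

```bash
mkdir -p pics; cat > h.py <<'E'
import numpy as np, cv2
from rig import sensors, grab_frame, camera_params, order
def snap(n,f):
    p=camera_params(n); im,d=grab_frame(n)
    cv2.imwrite(f'pics/{f}.png',im[:,:,::-1]); np.savez(f'pics/{f}.npz',im=im,d=d,K=p['camera_matrix'],T=p['world_from_camera'])
def load(f): return np.load(f'pics/{f}.npz')
def px(f,u,v,r=1):
    a=load(f); d=a['d'][int(v)-r:int(v)+r+1,int(u)-r:int(u)+r+1]; d=np.median(d[d>0]) if (d>0).any() else 0
    c=np.linalg.inv(a['K'])@[u,v,1]*d; return (a['T']@np.r_[c,1])[:3].round(1)
def proj(f,P):
    a=load(f); c=np.linalg.inv(a['T'])@np.r_[P,1]; q=a['K']@c[:3]; return (q[:2]/q[2]).round(1)
def tri(obs):
    A=[];b=[]
    for f,u,v in obs:
        a=load(f); o=a['T'][:3,3]; r=a['T'][:3,:3]@np.linalg.inv(a['K'])@[u,v,1]; r/=np.linalg.norm(r); M=np.eye(3)-np.outer(r,r); A.append(M); b.append(M@o)
    A=np.vstack(A); b=np.hstack(b); x=np.linalg.lstsq(A,b,rcond=None)[0]; return x.round(1), np.linalg.norm(A@x-b).round(1)
def atz(f,u,v,z):
    a=load(f); o=a['T'][:3,3]; r=a['T'][:3,:3]@np.linalg.inv(a['K'])@[u,v,1]; return (o+r*(z-o[2])/r[2]).round(1)
E
python3 - <<'E'
from h import *
s=sensors.sense(); print(s)
for n in ['scene','top','wrist']:
    snap(n,n+'0'); a=load(n+'0'); print(n,a['K'].round(1).tolist(),a['T'].round(3).tolist())
a=cv2.imread('pics/scene0.png'); b=cv2.imread('pics/top0.png')
cv2.imwrite('pics/both.png',np.vstack([a,b])[:, :] if 0 else cv2.resize(np.hstack([a,b]),(800,300)))
E
```

```text
{'clock': 0.0, 'qpos': array([-1.20237527e+00,  3.53613469e-01,  1.63410529e+00,  1.74712477e-05,
        1.15518640e+00, -2.38952743e-03]), 'qvel': array([ 9.92560327e-04,  5.71544672e-05, -1.40640115e-04, -7.48345950e-04,
        5.49332491e-04,  1.11792912e-03]), 'joint_efforts': array([-3.39101352e-03, -6.05255055e+01, -3.42080283e+01, -3.07261771e-04,
        9.61488462e-03, -7.41623808e-06]), 'eef_pos': array([ 226.33028223, -582.09506738,  230.59567466]), 'tcp_rot': array([-3.14028019e+00, -1.91108669e-05,  3.70803505e-01]), 'contact_force': array([0.12840788, 0.28373031, 0.41540167]), 'wrist_torque': array([0.01873704, 0.00012131, 0.01057239]), 'grasp_force': 0.0, 'opening': 1.001226454275718}
scene [[375.3, 0.0, 258.6], [0.0, 375.3, 195.1], [0.0, 0.0, 1.0]] [[-0.819, -0.383, 0.428, 209.615], [-0.574, 0.54, -0.615, 486.447], [0.004, -0.75, -0.662, 660.544], [0.0, 0.0, 0.0, 1.0]]
top [[454.0, 0.0, 260.0], [0.0, 454.0, 198.9], [0.0, 0.0, 1.0]] [[-0.153, -0.967, 0.205, 368.813], [-0.988, 0.151, -0.028, -14.585], [-0.004, -0.207, -0.978, 1273.033], [0.0, 0.0, 0.0, 1.0]]
wrist [[294.4, 0.0, 260.7], [0.0, 294.4, 188.5], [0.0, 0.0, 1.0]] [[0.362, -0.884, -0.297, 302.654], [-0.932, -0.344, -0.114, -552.516], [-0.001, 0.318, -0.948, 372.952], [0.0, 0.0, 0.0, 1.0]]
```

View pics/scene0.png

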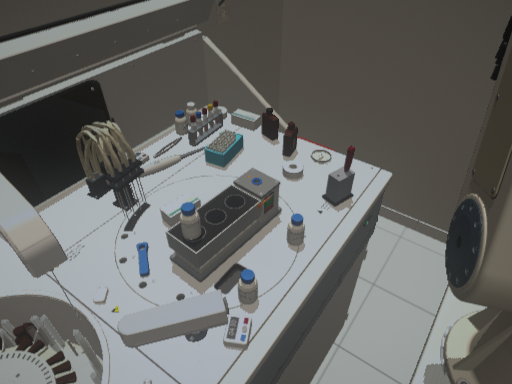

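View pics/top0.png

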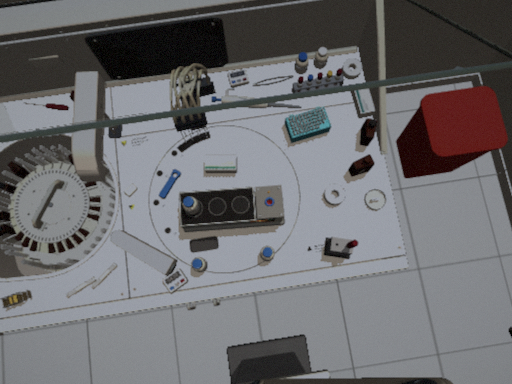

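The scene picture shows the bay at about (225,220) with the part bottle at (189,220), full bottles at (296,228) and (248,286), and the driver stand at (342,180). In the top picture the bay is at (232,207), the bottles at (199,265) and (267,254), and the stand at (340,246).

```bash
python3 - <<'E'
from h import *
t=cv2.imread('pics/top0.png')[175:285,170:370]; s=cv2.imread('pics/scene0.png')[135:305,155:365]
a=cv2.resize(t,(800,440),interpolation=cv2.INTER_CUBIC); cv2.imwrite('pics/topc.png',a)
cv2.imwrite('pics/scc.png',cv2.resize(s,(735,595),interpolation=cv2.INTER_CUBIC))
E
```

```text
(no output)
```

View pics/topc.png

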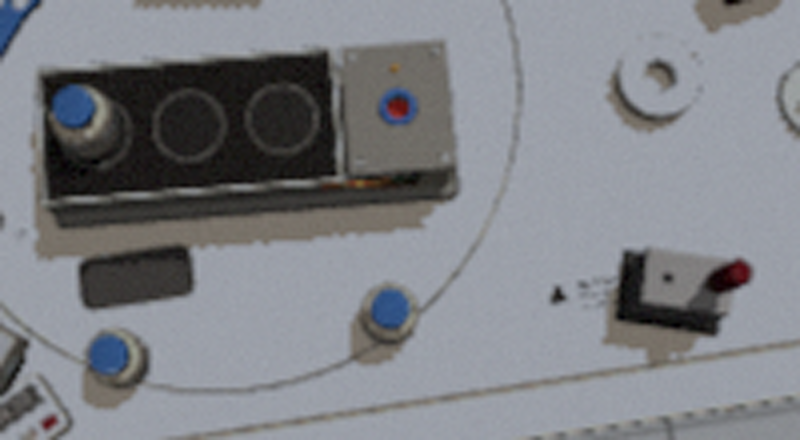

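View pics/scc.png

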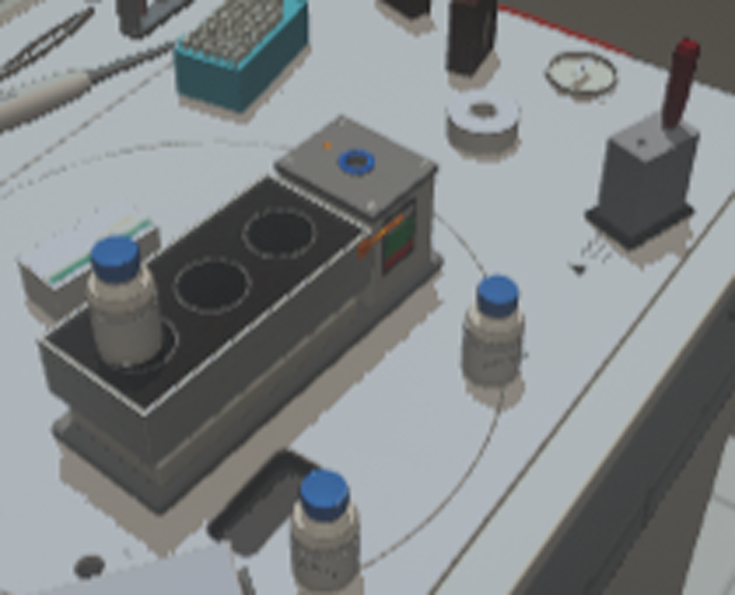

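```bash
python3 - <<'E'
from h import *
P=dict(A=((390,307),(497,287)),B=((109,355),(324,483)),part=((75,105),(116,248)),apert=((398,106),(356,161)),mid=((189,125),(212,286)),right=((282,119),(280,234)),drvtop=((739,268),(686,43)),hole2=((668,277),(643,142)))
R={}
for k,(t,s) in P.items():
    t=(170+t[0]/4-.4,175+t[1]/4-.4); s=(155+s[0]/3.5-.4,135+s[1]/3.5-.4)
    x,e=tri([('top0',*t),('scene0',*s)]); R[k]=x
    print(k,x,e,'depth',px('top0',*map(round,t)),px('scene0',*map(round,s)))
print(R['apert']-R['right'],R['right']-R['mid'])
# overhead obstacles
for u,v in [(372,90),(383,180),(384,220),(256,95),(145,250),(180,267),(360,80)]: print(u,v,px('top0',u,v))
E
```

```text
A [477.6 -45.6  77.2] 0.0 depth [478.8 -45.5  74.9] [477.1 -46.7  75.4]
B [475.2 140.7  80. ] 0.7 depth [475.8 140.4  76.9] [477.5 139.   75.3]
part [623.6 130.8 166.4] 0.1 depth [623.6 131.9 165.6] [625.  128.6 165.2]
apert [604.7 -70.8 102.9] 0.2 depth [609.4 -71.6  81.5] [609.4 -76.5  95.6]
mid [615.6  67.5  90.6] 0.6 depth [615.4  67.3  91.1] [615.5  67.5  91.5]
right [610.2   6.   90.9] 0.4 depth [611.1   6.2  92.3] [611.1   3.   89.5]
drvtop [ 461.1 -261.4  149. ] 0.8 depth [ 460.8 -260.   149.7] [ 458.9 -259.7  150.3]
hole2 [ 467.7 -229.5   79.6] 1.6 depth [ 468.5 -230.8   76.1] [ 468.7 -233.    77.2]
[ -5.5 -76.8  12. ] [ -5.4 -61.5   0.3]
372 90 [ 895.8 -421.    46.1]
383 180 [ 636.  -410.1    1.2]
384 220 [ 521.4 -389.1   -0.7]
256 95 [954.7 -88.2  -1.7]
145 250 [530.2 270.7  79.9]
180 267 [4.790e+02 1.984e+02 1.000e-01]
360 80 [ 9.529e+02 -4.067e+02  9.000e-01]
```

```bash
cat >> h.py <<'E'
from scipy.spatial.transform import Rotation as Ro
def rel(p0,y0,p1,y1):
    "rotvec z and tool shift (m) from commanded (p0,yaw0) to (p1,yaw1), tool down"
    R=Ro.from_euler('xyz',[np.pi,0,y0]); R1=Ro.from_euler('xyz',[np.pi,0,y1])
    return (R.inv()*R1).as_rotvec().round(3), (R.inv().apply(np.subtract(p1,p0))/1000).round(4)
def cloud(f):
    a=load(f); d=a['d']; v,u=np.nonzero(d>0); c=(np.linalg.inv(a['K'])@np.stack([u,v,np.ones_like(u)]))*d[v,u]
    return (a['T'][:3,:3]@c).T+a['T'][:3,3],u,v
E
python3 - <<'E'
from h import *
for f in ['top0','scene0','wrist0']:
    P,u,v=cloud(f); m=(P[:,2]>110)&(P[:,0]>150)&(P[:,0]<750)&(abs(P[:,1])<650); Q=P[m]
    k,c=np.unique((Q//np.array([100,100,100])).astype(int),axis=0,return_counts=True)
    print(f,[(tuple(map(int,a*100)),int(b)) for a,b in zip(k,c) if b>3])
print(rel([226.5,-582.5,231.3],.371,[477.5,-45.5,200],1.486))
R=[15.9]
E
```

```text
top0 [((100, 0, 200), 17), ((100, 0, 300), 4), ((200, -600, 200), 21), ((200, -200, 600), 172), ((200, -200, 700), 316), ((200, -200, 800), 256), ((200, -100, 300), 75), ((200, -100, 400), 127), ((200, -100, 500), 165), ((200, -100, 600), 60), ((200, 0, 200), 19), ((200, 0, 300), 31), ((400, -300, 100), 61), ((500, -400, 800), 170), ((500, -300, 800), 592), ((500, -200, 800), 573), ((500, -100, 800), 586), ((500, 0, 800), 634), ((500, 100, 700), 4), ((500, 100, 800), 726), ((500, 200, 800), 306), ((600, -500, 600), 150), ((600, 100, 100), 220), ((700, -500, 500), 50), ((700, -500, 600), 70), ((700, 300, 100), 293), ((700, 300, 200), 280)]
scene0 [((100, 0, 200), 831), ((100, 0, 300), 2620), ((100, 0, 400), 1436), ((100, 100, 200), 625), ((100, 100, 300), 1584), ((100, 100, 400), 16), ((200, -700, 200), 142), ((200, -700, 300), 93), ((200, -600, 300), 161), ((200, -600, 400), 9), ((200, -100, 300), 295), ((200, -100, 400), 1080), ((200, -100, 500), 32), ((200, 0, 200), 24), ((200, 0, 300), 238), ((200, 0, 400), 332), ((400, -300, 100), 114), ((600, 100, 100), 517), ((700, 300, 100), 1138), ((700, 300, 200), 786)]
wrist0 [((100, -600, 200), 359), ((100, -600, 300), 459), ((200, -700, 200), 7509), ((200, -700, 300), 5739), ((200, -600, 200), 7037), ((200, -600, 300), 13742)]
(array([ 0.   ,  0.   , -1.115]), array([ 0.4286, -0.4095,  0.0313]))
```

Careful with the scale: turns go in shares of pi rad. That gives: -0.89 rad / 3.1416 = -0.2833.

Emit:
move_arm(motion=[[0, 0, -0.035, 0.043, -0.041, 0.003, 0.07], [0, 0, -0.07, 0.086, -0.082, 0.006, 0.07], [0, 0, -0.105, 0.129, -0.123, 0.009, 0.07], [0, 0, -0.1401, 0.172, -0.164, 0.012, 0.07], [0, 0, -0.1751, 0.215, -0.205, 0.016, 0.07], [0, 0, -0.2101, 0.258, -0.246, 0.019, 0.07], [0, 0, -0.2483, 0.3, -0.287, 0.022, 0.07], [0, 0, -0.2833, 0.343, -0.328, 0.025, 0.07]])

```text
clock: 1.15
eef_pos: [427.8, -150.8, 206.3]
tcp_rot: [3.141, 0.0, 1.264]
contact_force: [0.9, -0.2, -0.2]
opening: 0.819
grasp_force: 0.0
```

```bash
python3 - <<'E'
from h import *
s=sensors.sense(); print(s['eef_pos'],s['tcp_rot'],s['opening'],s['qpos'])
print(rel(s['eef_pos'],s['tcp_rot'][2],[477.5,-45.5,200],1.486))
E
```

```text
[ 427.79943318 -150.76577655  206.31334986] [3.14113106e+00 7.15574431e-05 1.26437512e+00] 0.8189585240268236 [-3.42095925e-01  1.12208876e-01  2.01185920e+00 -6.47195837e-05
  1.01706073e+00 -3.56407147e-02]
(array([ 0.   ,  0.   , -0.222]), array([0.1154, 0.0156, 0.0063]))
```

Scaled: -0.221 rad / 3.1416 = -0.0703.

Emit:
move_arm(motion=[[0, 0, -0.035, 0.058, 0.008, 0.003, 0.07], [0, 0, -0.0703, 0.117, 0.016, 0.006, 0.07], [0, 0, -0.0703, 0.117, 0.016, 0.006, 0.07]])

```text
clock: 1.52
eef_pos: [479.4, -42.7, 200.0]
tcp_rot: [3.141, -0.001, 1.488]
contact_force: [-0.7, 0.1, -0.0]
opening: 0.817
grasp_force: 0.0
```

```bash
python3 - <<'E'
from h import *
s=sensors.sense(); print(s['eef_pos'],s['tcp_rot'],s['opening'],s['contact_force'])
snap('wrist','w1'); snap('scene','s1')
P,u,v=cloud('w1'); im=load('w1')['im'][v,u].astype(int)
b=(im[:,2]>im[:,0]+50)&(P[:,2]>66)&(P[:,2]<82)&(P[:,0]<560)
print(b.sum(),np.median(P[b],0),P[b].min(0),P[b].max(0),u[b].mean(),v[b].mean(),u[b].min(),u[b].max())
# all bottle pts body
q=(np.hypot(P[:,0]-477.6,P[:,1]+45.6)<28)&(P[:,2]>10)&(P[:,2]<85); print(np.percentile(P[q],[1,99],axis=0))
E
```

```text
[479.39363282 -42.66247918 200.02955381] [ 3.14149894e+00 -6.82925948e-04  1.48790136e+00] 0.8167230855437395 [-0.68864154  0.10546626 -0.04945201]
520 [478.01363326 -45.50276973  75.0964016 ] [465.77384776 -58.28754186  73.34831283] [490.146339   -33.39306837  77.00455055] 259.5634615384615 183.79038461538462 247 272
[[459.96200039 -56.9932632   13.09784151]
 [495.97379249 -25.87571272  76.35838871]]
```

View pics/w1.png

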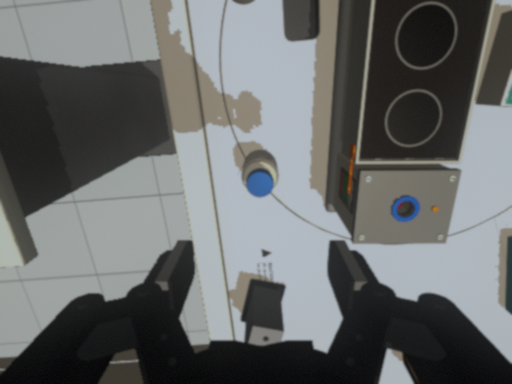

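```bash
python3 - <<'E'
from h import *
s=sensors.sense(); print(s['clock'],s['eef_pos'],s['tcp_rot'],s['qvel'].round(3))
grab_frame('top'); s=sensors.sense(); print(s['clock'],s['eef_pos'],s['tcp_rot'],s['qvel'].round(3))
print(rel([0,0,0],1.486,[-1.5,-2.5,-175],1.486))
E
```

```text
1.625 [477.96081585 -45.53385477 199.99893363] [-3.14072293e+00  3.17645506e-04  1.48315725e+00] [-0.039 -0.009  0.007 -0.001  0.002 -0.001]
1.675 [477.72696147 -46.33671998 200.051631  ] [-3.14075148e+00  3.64093426e-04  1.48153376e+00] [-0.025 -0.007  0.004  0.     0.     0.   ]
(array([0., 0., 0.]), array([-0.0026, -0.0013,  0.175 ]))
```

Emit:
move_arm(motion=[[0, 0, 0, 0, 0, 0.05, 0.07], [0, 0, 0, 0, 0, 0.1, 0.07], [0, 0, 0, 0, 0, 0.15, 0.07], [0, 0, 0, 0, 0, 0.178, 0.07], [0, 0, 0, 0, 0, 0.178, 0.07], [0, 0, 0, 0, 0, 0.178, 0.03], [0, 0, 0, 0, 0, 0.178, 0.03], [0, 0, 0, 0, 0, 0.178, 0.03]], grip_force=35)

```text
clock: 2.68
eef_pos: [479.2, -46.4, 23.9]
tcp_rot: [3.139, 0.0, 1.482]
contact_force: [-2.1, -2.8, 4.5]
opening: 0.445
grasp_force: 34.5
```

```bash
python3 - <<'E'
from h import *
s=sensors.sense(); print(s['eef_pos'],s['contact_force'])
print(rel([478.2,-46,22],1.482,[615.5,67.5,172],1.482))
E
```

```text
[479.19150677 -46.37904984  23.91753221] [-2.14128125 -2.77317096  4.45532127]
(array([0., 0., 0.]), array([ 0.1252,  0.1267, -0.15  ]))
```

Emit:
move_arm(motion=[[0, 0, 0, 0, 0, -0.03, 0.03], [0, 0, 0, 0, 0, -0.08, 0.03], [0, 0, 0, 0, 0, -0.13, 0.03], [0, 0, 0, 0, 0, -0.15, 0.03], [0, 0, 0, 0, 0, -0.15, 0.03]])

```text
clock: 3.3
eef_pos: [479.6, -46.2, 174.8]
tcp_rot: [3.136, 0.0, 1.482]
contact_force: [-0.2, 0.6, -1.6]
opening: 0.44
grasp_force: 36.0
```

Emit:
move_arm(motion=[[0, 0, 0, 0.025, 0.025, 0, 0.03], [0, 0, 0, 0.06, 0.06, 0, 0.03], [0, 0, 0, 0.095, 0.096, 0, 0.03], [0, 0, 0, 0.12, 0.12, 0, 0.03], [0, 0, 0, 0.125, 0.127, 0, 0.03], [0, 0, 0, 0.125, 0.127, 0, 0.03], [0, 0, 0, 0.125, 0.127, 0, 0.03]])

```text
clock: 4.18
eef_pos: [614.6, 66.4, 171.8]
tcp_rot: [-3.14, 0.0, 1.481]
contact_force: [-0.2, -0.9, -1.1]
opening: 0.442
grasp_force: 35.9
```

```bash
python3 - <<'E'
from h import *
snap('scene','s2');snap('top','t2'); s=sensors.sense(); print(s['eef_pos'],s['tcp_rot'],s['contact_force'],s['qvel'].round(3))
P,u,v=cloud('s2'); m=(np.hypot(P[:,0]-616,P[:,1]-67)<30)&(P[:,2]>120); print(np.percentile(P[m],[1,50,99],axis=0).round(1))
im=load('s2')['im'][v,u].astype(int); b=m&(im[:,2]>im[:,0]+50); print(b.sum(),np.median(P[b],0) if b.any() else '')
E
```

```text
[615.07819917  66.45327708 172.28650981] [-3.14118277e+00  1.73195883e-04  1.48095015e+00] [ 0.67417053 -0.925664   -0.53332512] [ 0.003 -0.    -0.006 -0.    -0.001  0.   ]
[[587.2  54.7 151.9]
 [606.9  78.8 222.8]
 [641.5  88.3 473.4]]
27 [617.08669982  72.91879796 223.40257179]
```

Emit:
move_arm(motion=[[0, 0, 0, 0, 0, 0.03, 0.03], [0, 0, 0, 0, 0, 0.05, 0.03], [0, 0, 0, 0, 0, 0.058, 0.03], [0, 0, 0, 0, 0, 0.058, 0.03], [0, 0, 0, 0, 0, 0.058, 0.03], [0, 0, 0, 0, 0, 0.058, 0.06], [0, 0, 0, 0, 0, 0.058, 0.06], [0, 0, 0, 0, 0, 0.058, 0.06]])

```text
clock: 5.28
eef_pos: [616.0, 67.3, 114.6]
tcp_rot: [3.141, -0.0, 1.482]
contact_force: [0.6, -0.1, 0.4]
opening: 0.704
grasp_force: 0.0
```

Emit:
move_arm(motion=[[0, 0, 0, 0, 0, -0.03, 0.06], [0, 0, 0, 0, 0, -0.08, 0.06], [0, 0, 0, 0, 0, -0.12, 0.06], [0, 0, 0, -0.04, -0.03, -0.12, 0.07], [0, 0, 0, -0.08, -0.06, -0.12, 0.07], [0, 0, 0, -0.11, -0.09, -0.12, 0.07], [0, 0, 0, -0.11, -0.12, -0.12, 0.07], [0, 0, 0, -0.11, -0.12, -0.12, 0.07]])

```text
clock: 6.28
eef_pos: [484.8, -31.9, 234.5]
tcp_rot: [-3.141, -0.0, 1.481]
contact_force: [0.7, -0.1, -0.5]
opening: 0.816
grasp_force: 0.0
```

```bash
python3 - <<'E'
from h import *
snap('scene','s3');snap('top','t3');snap('wrist','w3'); s=sensors.sense(); print(s['eef_pos'],s['tcp_rot'],s['clock'])
for f in ['s3','t3','w3']:
    P,u,v=cloud(f); im=load(f)['im'][v,u].astype(int); b=(im[:,2]>im[:,0]+50)
    for n,c in [('part',(623,131)),('mid',(615,67))]:
        m=b&(np.hypot(P[:,0]-c[0],P[:,1]-c[1])<20)&(P[:,2]>120); print(f,n,m.sum(),np.median(P[m],0).round(1) if m.any() else '')
    m=(np.hypot(P[:,0]-610,P[:,1]-6)<15); print('mat right z',np.median(P[m,2]) if m.any() else '')
a=cv2.imread('pics/s3.png')[165:225,205:295]; b=cv2.imread('pics/w3.png')
cv2.imwrite('pics/c3.png',np.hstack([cv2.resize(a,(400,300),interpolation=cv2.INTER_CUBIC),cv2.resize(b,(400,300))]))
E
```

```text
[487.46493717 -31.58208529 234.63946153] [ 3.14035795e+00 -6.69623523e-05  1.48206826e+00] 6.425
s3 part 92 [622.9 132.8 151.4]
s3 mid 82 [614.6  68.3 151.2]
mat right z 76.39073547359709
t3 part 74 [623.2 132.3 151.8]
t3 mid 53 [615.8  69.8 152. ]
mat right z 
w3 part 0 
w3 mid 1151 [615.   68.1 150.7]
mat right z 75.68595302875616
```

View pics/c3.png

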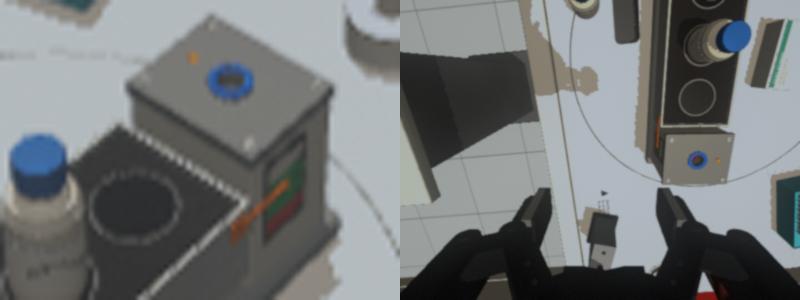

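Pointer sits inside the green in the left crop (around (265,205), with green above and below), and cap heights fell about 14 mm, so one bottle is enough. In the wrist half, the aperture is at (697,160) and the stand is at (603,225). Next is the driver.

```bash
python3 - <<'E'
from h import *
s=sensors.sense(); print(s['eef_pos'],s['tcp_rot']);print(rel(s['eef_pos'],s['tcp_rot'][2],[465,-258,250],1.486))
E
```

```text
[487.46493717 -31.58208529 234.63946153] [ 3.14035795e+00 -6.69623523e-05  1.48206826e+00]
(array([ 0.   ,  0.   , -0.004]), array([-0.2275, -0.0023, -0.0154]))
```

Emit:
move_arm(motion=[[0, 0, 0, -0.05, 0, -0.015, 0.07], [0, 0, 0, -0.11, 0, -0.015, 0.07], [0, 0, 0, -0.17, 0, -0.015, 0.06], [0, 0, 0, -0.21, -0.002, -0.015, 0.06], [0, 0, 0, -0.227, -0.002, -0.015, 0.06], [0, 0, 0, -0.227, -0.002, -0.015, 0.06], [0, 0, 0, -0.227, -0.002, -0.015, 0.06]])

```text
clock: 7.3
eef_pos: [464.8, -256.4, 249.1]
tcp_rot: [-3.141, -0.001, 1.483]
contact_force: [-0.0, 0.6, 0.8]
opening: 0.706
grasp_force: 0.0
```

```bash
python3 - <<'E'
from h import *
snap('top','t4'); snap('scene','s4');snap('wrist','w4'); s=sensors.sense(); print(s['eef_pos'],s['tcp_rot'],s['clock'])
P,u,v=cloud('s4'); im=load('s4')['im'][v,u].astype(int); b=(im[:,2]>im[:,0]+50)
for c in [(623,131),(615,67)]:
    m=b&(np.hypot(P[:,0]-c[0],P[:,1]-c[1])<20)&(P[:,2]>120); print(np.median(P[m],0).round(1))
P,u,v=cloud('w4'); im=load('w4')['im'][v,u].astype(int); r=(im[:,0]>im[:,1]*1.8)&(im[:,0]>im[:,2]*1.6)&(im[:,0]>40)&(np.hypot(P[:,0]-462,P[:,1]+258)<35)&(P[:,2]>75)
for z in range(75,155,10):
    m=r&(P[:,2]>=z)&(P[:,2]<z+10); 
    if m.any(): print(z,m.sum(),P[m].mean(0).round(1),P[m].min(0).round(1),P[m].max(0).round(1),u[m].mean(),v[m].mean())
uu,vv=int(u[r].mean()),int(v[r].mean()); print(uu,vv)
x0=max(0,uu-70);y0=max(0,min(384-105,vv-60)); print(x0,y0)
cv2.imwrite('pics/c4.png',cv2.resize(cv2.imread('pics/w4.png')[y0:y0+105,x0:x0+140],(800,600),interpolation=cv2.INTER_CUBIC))
E
```

```text
[ 464.69734336 -256.43516008  249.34858797] [ 3.14153904e+00 -2.44478598e-04  1.48326311e+00] 7.45
[623.  133.3 151.4]
[614.7  67.9 151.3]
145 126 [ 460.2 -261.   148.7] [ 454.7 -266.4  146.4] [ 465.5 -255.7  150.7] 256.07936507936506 194.55555555555554
256 194
186 134
```

View pics/c4.png

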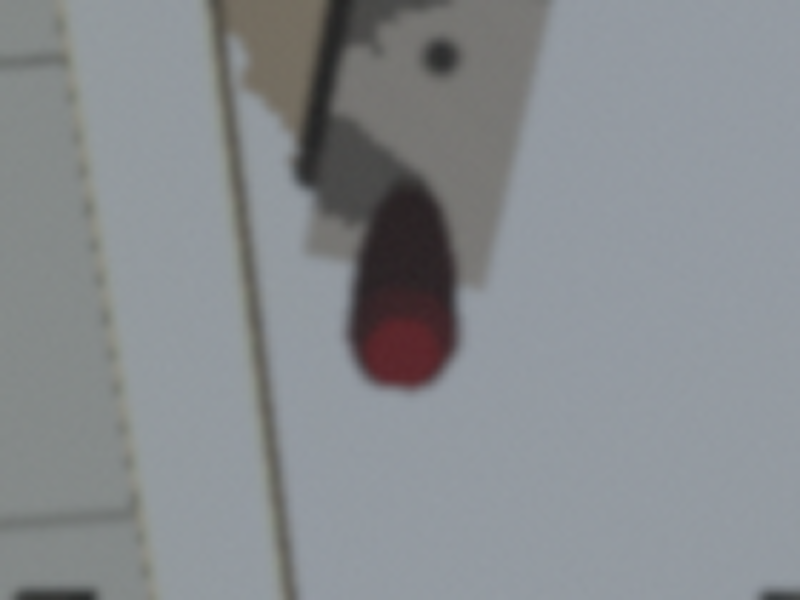

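```bash
python3 - <<'E'
from h import *
f=lambda a,b:(186+a/5.714-.4,134+b/5.714-.4)
g=lambda a,b,z:atz('w4',*f(a,b),z)
for n,a,b,z in [('re0',550,0,79),('re1',487,287,79),('le1',305,252,79),('hole2',441,57,79),('footfar',408,178,79),('top',404,352,149),('footL',360,270,85),('footR',452,270,85)]: print(n,g(a,b,z))
e=g(550,0,79)-g(487,287,79); print('stand y dir',np.degrees(np.arctan2(-e[0],e[1])))
e=g(487,287,79)-g(305,252,79); print('stand x dir',np.degrees(np.arctan2(e[1],e[0])),np.linalg.norm(e))
h=g(441,57,79)
for th in (-8,-10,-12,-14): 
    t=np.radians(th); print(th,'driver hole',h+28*np.array([np.sin(t),-np.cos(t),0]))
# top edges of the handle cap in w4 at z=149, driver axis in top0 and scene0
E
```

```text
re0 [ 490.2 -220.2   79. ]
re1 [ 474.4 -274.5   79. ]
le1 [ 439.8 -264.4   79. ]
hole2 [ 469.3 -228.9   79. ]
footfar [ 461.  -251.5   79. ]
top [ 460.3 -261.5  149. ]
footL [ 450.5 -267.1   85. ]
footR [ 467.9 -268.6   85. ]
stand y dir -16.223731236394958
stand x dir -16.272921560730662 36.044000887803755
-8 driver hole [ 465.40315317 -256.62750592   79.        ]
-10 driver hole [ 464.43785103 -256.47461708   79.        ]
-12 driver hole [ 463.47847266 -256.28813282   79.        ]
-14 driver hole [ 462.52618692 -256.06828034   79.        ]
```

```bash
python3 - <<'E'
from h import *
print('apert',atz('w1',404.5,207.5,102))
P,u,v=cloud('w1'); im=load('w1')['im'][v,u].astype(int); b=(im[:,2]>im[:,0]+60)&(np.hypot(P[:,0]-605,P[:,1]+71)<20)&(P[:,2]>98); print(b.sum(),P[b].mean(0),(P[b].max(0)+P[b].min(0))/2)
print('rings w1',atz('w1',426,35,90.5),atz('w1',413.5,118,90.5))
s=sensors.sense(); print(s['eef_pos'],s['tcp_rot'])
print(rel([464.7,-256.6,249.6],1.483,[460.4,-260.5,104],1.288))
E
```

```text
apert [604.1 -69.3 102. ]
301 [605.03760679 -70.64974952 101.60784476] [605.04549972 -71.07434226 101.41634122]
rings w1 [616.1  68.3  90.5] [611.5   6.2  90.5]
[ 464.69734336 -256.43516008  249.34858797] [ 3.14153904e+00 -2.44478598e-04  1.48326311e+00]
(array([ 0.   , -0.   ,  0.195]), array([-0.0043, -0.0039,  0.1456]))
```

Scaled: 0.195 rad / 3.1416 = 0.0621.

Emit:
move_arm(motion=[[0, 0, 0.0318, -0.004, -0.004, 0.02, 0.06], [0, 0, 0.0621, -0.004, -0.004, 0.05, 0.06], [0, 0, 0.0621, -0.004, -0.004, 0.08, 0.06], [0, 0, 0.0621, -0.004, -0.004, 0.11, 0.06], [0, 0, 0.0621, -0.004, -0.004, 0.135, 0.06], [0, 0, 0.0621, -0.004, -0.004, 0.146, 0.06], [0, 0, 0.0621, -0.004, -0.004, 0.146, 0.06], [0, 0, 0.0621, -0.004, -0.004, 0.146, 0.06]])

```text
clock: 8.45
eef_pos: [460.7, -261.4, 104.2]
tcp_rot: [3.14, 0.0, 1.287]
contact_force: [-0.4, 0.0, 0.3]
opening: 0.71
grasp_force: 0.0
```

Emit:
move_arm(motion=[[0, 0, 0, 0, 0, 0, 0.03], [0, 0, 0, 0, 0, 0, 0.005], [0, 0, 0, 0, 0, 0, 0.005], [0, 0, 0, 0, 0, 0, 0.005], [0, 0, 0, 0, 0, 0, 0.005]], grip_force=80)

```text
clock: 9.07
eef_pos: [460.3, -261.4, 103.9]
tcp_rot: [3.141, 0.0, 1.287]
contact_force: [-0.6, 0.7, 7.1]
opening: 0.183
grasp_force: 78.1
```

Emit:
move_arm(motion=[[0, 0, 0, 0, 0, -0.02, 0.005], [0, 0, 0, 0, 0, -0.05, 0.005], [0, 0, 0, 0, 0, -0.085, 0.005], [0, 0, 0, 0, 0, -0.12, 0.005], [0, 0, 0, 0, 0, -0.14, 0.005], [0, 0, 0, 0, 0, -0.14, 0.005], [0, 0, 0, 0, 0, -0.14, 0.005]])

```text
clock: 9.95
eef_pos: [459.5, -260.9, 242.3]
tcp_rot: [-3.14, -0.0, 1.287]
contact_force: [0.8, -0.6, -1.4]
opening: 0.182
grasp_force: 77.9
```

```bash
python3 - <<'E'
from h import *
s=sensors.sense(); print(s['eef_pos'],s['tcp_rot'],s['contact_force'])
print(rel([460.3,-261,244],1.287,[460.3+604.8-461.5,-261-70.6+255.8,244],1.287))
E
```

```text
[ 459.49458546 -260.91380052  242.25536672] [-3.14030694e+00 -2.97464757e-04  1.28677337e+00] [ 0.76684515 -0.56990191 -1.39190015]
(array([0., 0., 0.]), array([0.2179, 0.0857, 0.    ]))
```

Emit:
move_arm(motion=[[0, 0, 0, 0.03, 0.012, 0, 0.005], [0, 0, 0, 0.075, 0.03, 0, 0.005], [0, 0, 0, 0.12, 0.047, 0, 0.005], [0, 0, 0, 0.165, 0.065, 0, 0.005], [0, 0, 0, 0.2, 0.08, 0, 0.005], [0, 0, 0, 0.218, 0.086, 0, 0.005], [0, 0, 0, 0.218, 0.086, 0, 0.005], [0, 0, 0, 0.218, 0.086, 0, 0.005]])

```text
clock: 10.95
eef_pos: [602.8, -76.8, 242.7]
tcp_rot: [-3.14, 0.001, 1.286]
contact_force: [-0.8, 0.5, -1.2]
opening: 0.182
grasp_force: 78.0
```

Emit:
move_arm(motion=[[0, 0, 0, 0, 0, 0.02, 0.005], [0, 0, 0, 0, 0, 0.036, 0.005], [0, 0, 0, 0, 0, 0.036, 0.005], [0, 0, 0, 0, 0, 0.036, 0.005]])

```text
clock: 11.45
eef_pos: [603.8, -76.4, 207.7]
tcp_rot: [3.141, -0.0, 1.286]
contact_force: [-0.7, 0.9, 0.1]
opening: 0.182
grasp_force: 78.0
```

```bash
python3 - <<'E'
from h import *
snap('wrist','w5'); snap('scene','s5'); s=sensors.sense(); print(s['eef_pos'],s['tcp_rot'],s['contact_force'])
A=[604.8,-70.6,102]; print(proj('w5',A),proj('s5',A))
w=cv2.imread('pics/w5.png'); c=proj('w5',A).astype(int); d=proj('s5',A).astype(int)
a=w[c[1]-60:c[1]+60,c[0]-40:c[0]+40]; b=cv2.imread('pics/s5.png')[d[1]-45:d[1]+15,d[0]-20:d[0]+20]
print(c-[40,60],d-[20,45])
cv2.imwrite('pics/c5.png',np.hstack([cv2.resize(x,(400,600),interpolation=cv2.INTER_CUBIC) for x in (a,b)]))
E
```

```text
[604.10247906 -76.24326364 208.05047173] [ 3.14042657e+00 -1.73596853e-04  1.28662438e+00] [ 0.51569647 -0.54054771  0.07932648]
[260.  180.9] [256.1 180.9]
[220 120] [236 135]
```

View pics/c5.png

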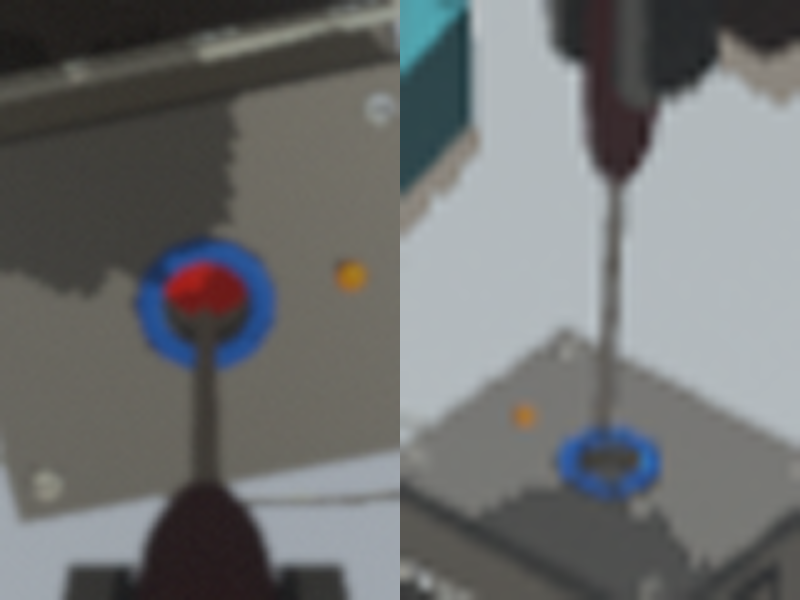

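Tip at (205,310) in the left (wrist) crop and (604,432) in the right (scene) crop, just above the blue ring and central in both. Triangulate before going in.

```bash
python3 - <<'E'
from h import *
print(tri([('w5',260.6,181.6),('s5',256.,177.8)]))
print('ring', tri([('w5',220+206/5-.4,120+304/5-.4),('s5',236+208/10-.4,135+462/10-.4)]))
E
```

```text
(array([605.3, -69.3, 111.6]), np.float64(1.3))
ring (array([605.1, -71. , 101.6]), np.float64(1.0))
```

Emit:
move_arm(motion=[[0, 0, 0, 0, 0, 0.008, 0.005], [0, 0, 0, 0, 0, 0.016, 0.005], [0, 0, 0, 0, 0, 0.024, 0.005], [0, 0, 0, 0, 0, 0.028, 0.005], [0, 0, 0, 0, 0, 0.028, 0.005], [0, 0, 0, 0, 0, 0.028, 0.005]])

```text
clock: 12.3
eef_pos: [603.8, -76.1, 179.4]
tcp_rot: [3.141, -0.0, 1.287]
contact_force: [0.3, -0.3, -0.4]
opening: 0.18
grasp_force: 78.0
```

Emit:
move_arm(motion=[[0, 0, 0, 0, 0, 0.002, 0.005], [0, 0, 0, 0, 0, 0.004, 0.005], [0, 0, 0, 0, 0, 0.004, 0.005], [0, 0, 0, 0, 0, 0.004, 0.005]])

```text
clock: 12.8
eef_pos: [603.7, -76.0, 175.3]
tcp_rot: [-3.142, -0.0, 1.287]
contact_force: [-0.5, 0.5, -0.7]
opening: 0.181
grasp_force: 78.0
```

Emit:
move_arm(motion=[[0, 0, 0, 0, 0, 0.002, 0.005], [0, 0, 0, 0, 0, 0.003, 0.005], [0, 0, 0, 0, 0, 0.003, 0.005], [0, 0, 0, 0, 0, 0.003, 0.005]])

```text
clock: 13.3
eef_pos: [603.9, -76.1, 172.5]
tcp_rot: [3.141, -0.0, 1.287]
contact_force: [-0.1, -0.7, 2.1]
opening: 0.18
grasp_force: 78.1
```

Emit:
move_arm(motion=[[0, 0, 0, 0, 0, 0.002, 0.005], [0, 0, 0, 0, 0, 0.002, 0.005], [0, 0, 0, 0, 0, 0.002, 0.005], [0, 0, 0, 0, 0, 0.002, 0.005]])

```text
clock: 13.8
eef_pos: [603.8, -76.1, 170.4]
tcp_rot: [3.141, -0.0, 1.287]
contact_force: [0.0, 0.1, 3.5]
opening: 0.179
grasp_force: 78.5
```

Emit:
move_arm(motion=[[0, 0, 0, 0, 0, 0.002, 0.005], [0, 0, 0, 0, 0, 0.002, 0.005], [0, 0, 0, 0, 0, 0.002, 0.005], [0, 0, 0, 0, 0, 0.002, 0.005]])

```text
clock: 14.3
eef_pos: [604.1, -76.1, 169.2]
tcp_rot: [3.141, -0.0, 1.287]
contact_force: [-1.9, 0.1, 9.8]
opening: 0.184
grasp_force: 79.4
```

```bash
python3 - <<'E'
from h import *
snap('scene','s6'); snap('top','t6'); snap('wrist','w6')
for i in range(5): grab_frame('top')
s=sensors.sense(); print(s['eef_pos'],s['contact_force'],s['grasp_force'],s['clock'])
P,u,v=cloud('s6'); im=load('s6')['im'][v,u].astype(int); b=(im[:,2]>im[:,0]+50)
for c,z in [((623,131),120),((615,67),120),((475,140),60)]:
    m=b&(np.hypot(P[:,0]-c[0],P[:,1]-c[1])<20)&(P[:,2]>z); print(np.median(P[m],0).round(1))
d=proj('s6',[604.8,-70.6,102]).astype(int)
cv2.imwrite('pics/c6.png',cv2.resize(cv2.imread('pics/s6.png')[d[1]-60:d[1]+120,d[0]-120:d[0]+120],(800,600),interpolation=cv2.INTER_CUBIC))
E
```

```text
[604.04734158 -76.090972   169.17813165] [-0.86927895  0.52558901 10.77066503] 79.43509340286255 14.7
[622.9 133.2 151.5]
[614.9  68.7 151.5]
[474.9 142.1  75.8]
```

View pics/c6.png

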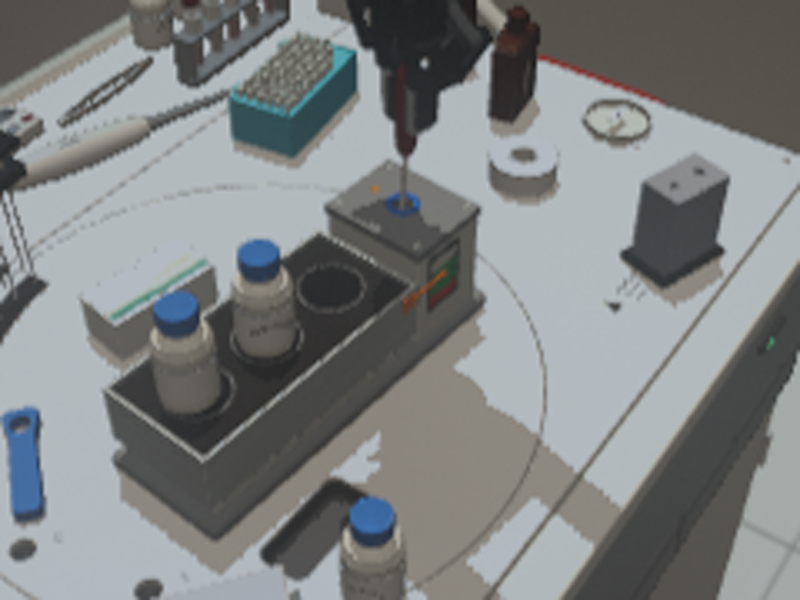

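The shaft goes down through the ring at (403,203), both bottles stand on the platform at (265,310) and (188,365), and the pointer at (430,290) is in the green. The spare bottle is still standing at (373,545). The push holds steady at about 10 N.

```bash
python3 -c "
from rig import order; print(order.sign_off())"
```

```text
the job is handed in; nothing more can be done
None
```

Job handed in: one full bottle put the pointer in the green (platform down about 14 mm), and the gripped driver is holding the reset button down at about 10 N; the second full bottle was left standing on the deck.

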